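# Fire the bench-mounted circular stapler under the magnifier

## Robot

A 6-joint arm with a two-finger parallel gripper is mounted at the origin on the work surface. World frame = base frame: x ahead of the robot, y to its left, z up, the work surface at z = 0. Lengths are in m, angles in degrees, forces in N, time in s.
With the tool pointing down it reaches from about 0.3 to 0.75 m from the base axis. Payload 8.5 kg.
Tool frame: the origin (TCP) lies at the very end of the fingers, on their centre line; the grasp point (between the pads) lies 19 mm behind it (env.tcp_to_grasp is the distance from the TCP to the grasp point, in m); z points along the fingers, y is the line along which they close (so a half turn about z gives the same grasp; the last joint's range is limited). The gripper opens to 85 mm and grips with 20 to 120 N. Pads are 22 mm wide; open, the fingers measure 114 mm over their backs; the gripper's body (76 mm by 85 mm) begins 54 mm behind the grasp point. The pads swing forward as they close: fully open they stand 13 mm farther back than shut.
Start: joints at [-88.081, 21.807, 74.336, -0, 83.858, -12.336], TCP at [0.135, -0.533, 0.231] pointing down, gripper open.
Joint ranges: [-178.18, 178.18], [-50.72, 133.34], [12.68, 142.11], [-81.47, 261.47], [9.98, 163.14], [-165.26, 165.26]. Speed limits (degrees/s): [136.94, 136.94, 180, 180, 180, 180].

## Interface

Orientations are given as a 3x3 rotation matrix whose columns are the frame's x, y, z axes.
In Python, from rig import status, get_image, env gives the robot as it stands.
- The arm moves only by the shell command python3 -m handwheel 'ROWS' [FORCE]. ROWS is text: rows parted by semicolons, each of 7 numbers parted by spaces: the shift along the world's x, y, z in cm, then the turn, a rotation vector about the world's x, y, z in degrees, then the opening, from 0 (shut) to 1 (fully open). In form: dx dy dz wx wy wz gripper; .... A call has 1 to 8 rows; each row is the pose to reach, as a shift and turn from the pose commanded when the call began; what a row does not reach only later rows make up. A row lasts 1/12 s, in which the tool goes at most 41.7 mm and 7.16 degrees, less where a joint would pass 70% of its speed; a pose out of reach is approached as far as the arm can. A call with a gripper value outside its range is refused whole. The fingers move at their own pace and stop on an object; FORCE is the grip in N (left out, the last holds). Time passes only in rows, so rows that repeat a pose let the fingers close. It gives the time, the measured TCP pose, the force, the opening and the grip force at its end, in the units of the state.
- status.observe(): the state, without advancing time (a new reading comes with each control period).
- get_image(name): name is "side" or "top"; returns a dict with "color" (400x640x3 uint8, red, green, blue), "vertical_fov" (degrees; the focal length in pixels is half the picture's height over the tangent of half this angle, whatever the lens; pixels are square), "cx", "cy" (the principal point, pixels), "xyz" and "orientation" of the camera in the world. Camera axes: x right, y down, z forward; pixel columns grow to the right and rows downward; lengths in m; the calibration is good to about 2 mm. A picture is of the moment at which its call begins. There is no depth.
- env.close_job(): hands the job in; it is judged then, once.
The state is a dict: "time_s": time; "q": joint angles; "qvel": joint speeds; "joint_efforts": joint torques, N m; "position": TCP position; "tool_rot": TCP orientation; "ft_force": force on the tool from outside, world axes, zero at the start; "wrist_torque": the same for the moment, N m; "grip_width": finger opening in m; "gripper_force": force on a finger pad.
Only numpy, scipy, OpenCV 4.12 (cv2) and the standard library are available. Lean on these libraries where they do the work, as an engineer would, in place of code of your own. Each camera call takes 0.05 s, during which the arm holds its last target. There are 200 camera calls.

## Task

Swing the magnifier on its stiff boom until its lens stands over the tip of the stapler, where the yellow practice membrane is clamped, and leave it there. Then flip the stapler's safety catch fully back to lie along the grip body, and only after that squeeze the firing handle fully home against the grip body and keep it squeezed: the job ends with the handle still held in by the fingers. Leave everything else on the table where it is.

Things in the scene. Friction and masses are not known exactly. Their poses are not given: they have to be found in the camera images.
- stapler: Circular surgical stapler clamped level in a fixed bench stand. Origin: on the table under the middle of the grip body, z up. Its long axis runs along this y, 130 mm up: white grip body, 34 mm wide (x), y -70 to +70, z 112 to 142 mm; wing knob to y +108 (46 mm across); collar and thumbscrew at y -90 (to z 158); shaft and tip to y -278. Stand plate 120 x 250 x 12 mm. Handle on the +x side, catch on top.
- stapler_tip (a point): Point on the stapler's axis at the yellow membrane (42 mm across) clamped at the tip, 128 mm above the table; nothing of the tip rises above 150 mm.
- handle (a joint): Firing handle: white bar 124 mm long, 12 thick, 32 high (z 118 to 150 mm), hinged on an upright pin at x +26, y -60 mm in the stapler's frame, free end towards the knob (+y). 0 = open, free end leaning 0.30 rad out to +x; 0.30 rad = fully squeezed, parallel to the body, inner face 3 mm off it. Springs open: 90 mm from the pin 5 N starts it, 12 N holds it squeezed. Blocked while the catch is on.
- handle_grip (a point): Middle of the handle bar's section, 90 mm along the bar from its pin, 134 mm above the table. Its outer face there is 59 mm in +x from the body's middle plane when open (76 mm across body and handle), 32 mm when squeezed (49 mm across). Free of obstacles above 115 mm on the handle's outer side and on the body's -x side.
- catch (a joint): Safety catch on top of the stapler's grip: flat grey strut, 40 mm long from its upright pivot at x 0, y +15 mm in the stapler's frame, z 142 to 150 mm, with a thumb tab on it. About 0 = on: strut points to +x, 0.37 rad towards the tip, propping the handle open. Positive is counter-clockwise from above (tab to +y, then -x) up to 1.94 rad = fully off, along the body towards the knob. No spring; stays where left.
- catch_tab (a point): Thumb tab of the safety catch, 30 mm from its pivot: upright plate 14 mm along the strut, 5 mm thick across it, top 174 mm above the table (this point 162 mm). It stands 24 mm proud of the strut and the handle's top edge (both at 150 mm), so it can be pushed above them; about 2 N moves it.
- magnifier: Boom-stand magnifier's fixed foot and post: white foot 120 mm across, 20 mm high; post 20 mm thick. Origin on the table on the post's axis; z up. The boom turns about this axis, 240 mm above the table; black collar on top to 260 mm.
- boom (a joint): Swing of the magnifier's boom about the post, rad, positive counter-clockwise from above, range -1.0 to 1.6. At 0 the boom points from the post along -x of the magnifier's frame. A stiff collar (0.45 N m, about 3.5 N at boom_bar) keeps it where it is left; no spring.
- lens_center (a point): Centre of the magnifying lens, 230 mm from the post's axis, 240 mm above the table. White ring round it 136 mm across, 20 mm high. The boom can bring it over the stapler's tip to within about 10 mm.
- boom_bar (a point): Point on the axis of the boom's steel bar, 130 mm from the post's axis: round level bar, 14 mm thick, 240 mm above the table, bare from 20 to 140 mm from the post; can be taken from above or pushed sideways.
- kidney_dish: Bystander: steel kidney dish with instruments, 258 x 147 x 40 mm, origin at its underside.
- pad_large: Bystander: yellow suture pad 100 x 150 x 20 mm, origin at the centre of its underside.
- pad_small: Bystander: yellow suture pad 75 x 105 x 18 mm, origin at the centre of its underside.
- jar: Bystander: open glass jar, 66 mm across, 85 mm high, origin at its underside.
- jar_lid: Bystander: brass-coloured jar lid, 68 mm across, 13 mm high, origin at its underside.
- bottle: Bystander: small amber bottle, 54 mm across, 130 mm high, origin at its underside.
- needle_holder: Bystander: steel needle holder lying flat, 150 mm long along its y, origin at its middle on the table.

How it is judged:
By the outcome, as a careful person would: the job done as asked, in the order asked, and still so for the second after the job is handed in, while the arm keeps its last pose, push and grip.
It also fails if it takes over 59 s, if anything falls off the work surface, if the arm or the gripper's body presses on something with over 40 N, if the wrist force passes 120 N, or if a joint passes its speed limit or range.

## Working session

There is one attempt and no reset: what is moved stays moved. The work goes in short steps, Python scripts to look and compute and a shell command to move; the robot and the scene stay as the last step left them, time stands still between calls to the robot, and variables do not carry over. Pictures are saved under pics/ and viewed, at most 10 in all, crops included, and the job is handed in when it is done.

```bash
mkdir -p pics; cat > h.py <<'E'
import numpy as np, cv2
from rig import status, get_image, env
def shot(n,f):
    im=get_image(n); cv2.imwrite(f,im["color"][:,:,::-1]); return im
def ray(im,u,v):
    f=200/np.tan(np.radians(im["vertical_fov"])/2)
    d=np.array(im["orientation"])@np.array([(u-im["cx"])/f,(v-im["cy"])/f,1]); return np.array(im["xyz"]),d
def onz(im,u,v,z):
    o,d=ray(im,u,v); return (o+d*(z-o[2])/d[2]).round(4)
def proj(im,p):
    f=200/np.tan(np.radians(im["vertical_fov"])/2)
    c=np.array(im["orientation"]).T@(np.array(p)-im["xyz"]); return (im["cx"]+f*c[0]/c[2],im["cy"]+f*c[1]/c[2])
E
python3 - <<'E'
from h import *
import pickle
for n in("top","side"):
    im=shot(n,f"pics/{n}0.png"); pickle.dump(im,open(f"{n}0.pkl","wb"))
    print(n,{k:np.round(v,3).tolist() for k,v in im.items() if k!="color"})
s=status.observe(); print(s["time_s"],s["position"],s["tool_rot"],s["grip_width"])
E
```

```text
top {'vertical_fov': 56.989, 'cx': 311.696, 'cy': 196.08, 'xyz': [0.424, 0.099, 1.064], 'orientation': [[-0.014, -0.991, 0.135], [-0.999, 0.01, -0.031], [0.03, -0.135, -0.99]]}
side {'vertical_fov': 53.311, 'cx': 316.723, 'cy': 200.388, 'xyz': [0.479, -0.972, 0.918], 'orientation': [[0.999, -0.023, 0.039], [-0.045, -0.572, 0.819], [0.004, -0.82, -0.572]]}
0.1 [ 0.13541133 -0.53282655  0.23077718] [[ 9.69205425e-01  2.46253612e-01 -4.53149251e-05]
 [ 2.46253476e-01 -9.69204662e-01  1.24437068e-03]
 [ 2.62511338e-04 -1.21720977e-03 -9.99999225e-01]] 0.08544160697200978
```

View pics/top0.png

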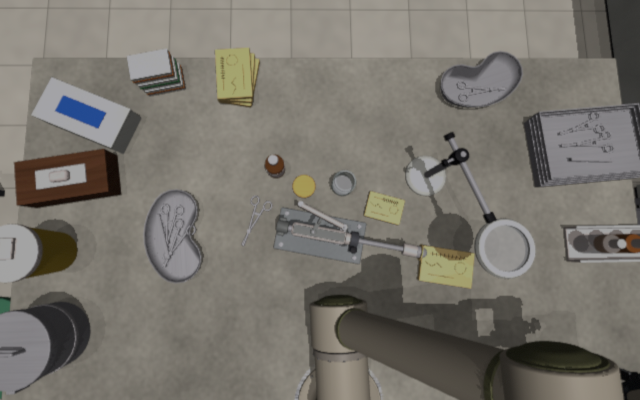

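View pics/side0.png

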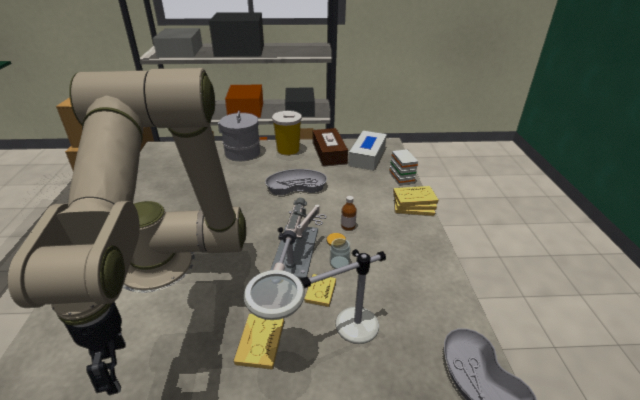

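The top view shows the stapler body at about (320,230), knob (283,225), tip (425,252), boom collar (461,155) and lens (505,248). The side view agrees: lens at (274,293), collar (363,263). I'll take a zoom and measure.

```bash
python3 - <<'E'
from h import *
import pickle
t=pickle.load(open("top0.pkl","rb"));s=pickle.load(open("side0.pkl","rb"))
a=cv2.resize(t["color"][180:290,260:460,::-1],None,fx=4,fy=4,interpolation=cv2.INTER_CUBIC)
cv2.imwrite("pics/topz.png",a)
b=cv2.resize(s["color"][190:350,240:400,::-1],None,fx=3.7,fy=3.7,interpolation=cv2.INTER_CUBIC)
cv2.imwrite("pics/sidez.png",b)
for n,u,v,z in(("collar",461,155,.26),("foot",425,175,.02),("lens",505,248,.24),("tip",425,252,.128),("knob",283,225,.13)):
    print(n,onz(t,u,v,z))
for n,u,v,z in(("collar",363,260,.26),("foot",358,325,.02),("lens",274,293,.24)):
    print(n,onz(s,u,v,z))
E
```

```text
collar [ 0.6235 -0.2657  0.26  ]
foot [ 0.6242 -0.2644  0.02  ]
lens [ 0.4134 -0.3601  0.24  ]
tip [ 0.4049 -0.2156  0.128 ]
knob [0.4777 0.1435 0.13  ]
collar [ 0.6229 -0.2815  0.26  ]
foot [ 0.626  -0.2825  0.02  ]
lens [ 0.414  -0.3578  0.24  ]
```

View pics/topz.png

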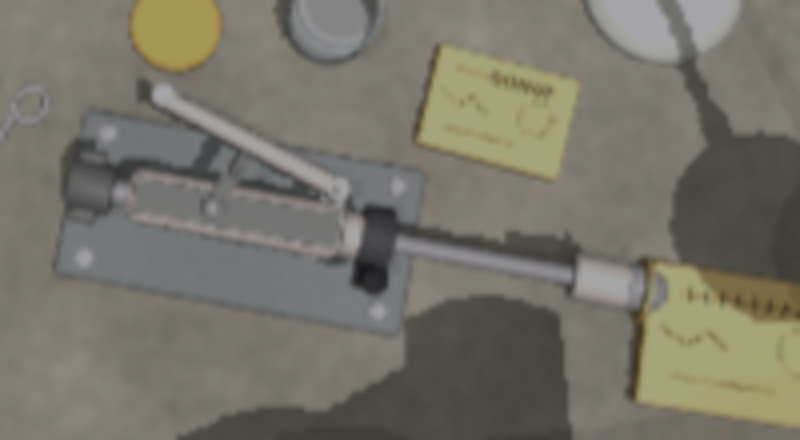

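View pics/sidez.png

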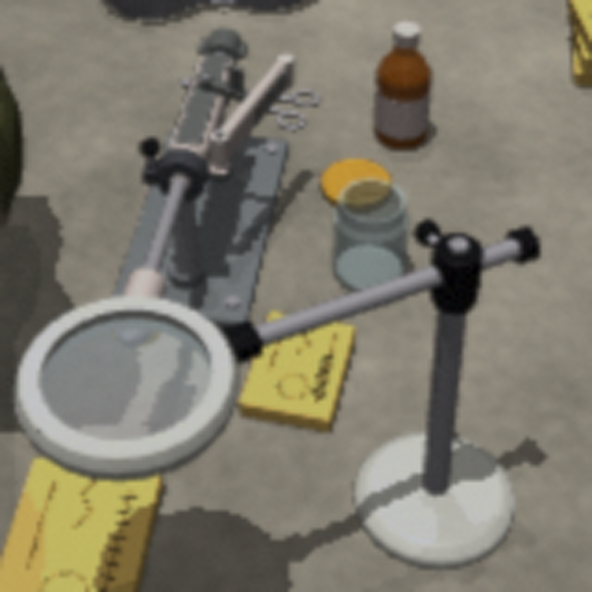

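The zooms (4x from (260,180)) show the knob end at (277,226), tip end (425,253), catch pivot about (313,231.5), handle free end (300,204) and pin (345,227). The collar top in the side view is at (364,256). Now the frame fits.

```bash
python3 - <<'E'
from h import *
import pickle
t=pickle.load(open("top0.pkl","rb"));s=pickle.load(open("side0.pkl","rb"))
P={}
for n,u,v,z in(("knobend",277,226,.13),("tipend",423,252.5,.130),("bodyL",260+130/4,180+192/4,.142),("bodyR",260+348/4,180+229/4,.142),("pivot",313,231.5,.15),("pin",345,226.7,.15),("free",300,203.7,.15),("tab",319.5,220,.162),("collarscrew",352,249,.15)):
    P[n]=onz(t,u,v,z);print(n,P[n])
yd=(P["bodyL"]-P["bodyR"])[:2];print("body len",np.hypot(*yd),"ang",np.degrees(np.arctan2(yd[1],yd[0])))
d=(P["knobend"]-P["tipend"])[:2];L=np.hypot(*d);print("len",L,np.degrees(np.arctan2(d[1],d[0])))
ya=d/L;xa=np.array([ya[1],-ya[0]])
o=P["tipend"][:2]+ya*.278; o2=(P["bodyL"]+P["bodyR"])[:2]/2;print("o",o,o2)
o=(o+o2)/2
for n in("pivot","pin","free","tab"):
    r=P[n][:2]-o;print(n,"stapler frame",(r@xa).round(4),(r@ya).round(4))
# white masks: foot (z.02) and lens ring (z .25)
for n,im,boxes in(("top",t,dict(foot=(400,150,448,200,.02),lens=(470,215,540,282,.25))),("side",s,dict(foot=(330,300,385,350,.02),lens=(242,268,306,320,.25)))):
    for k,(a,b,c,e,z) in boxes.items():
        hsv=cv2.cvtColor(im["color"][b:e,a:c],cv2.COLOR_RGB2HSV)
        m=((hsv[...,2]>150)&(hsv[...,1]<50)).astype(np.uint8)
        cs,_=cv2.findContours(m,cv2.RETR_EXTERNAL,cv2.CHAIN_APPROX_NONE)
        cc=cv2.convexHull(max(cs,key=cv2.contourArea)); w=np.array([onz(im,a+p[0][0],b+p[0][1],z)[:2] for p in cc],np.float32)
        print(n,k,cv2.minEnclosingCircle(w))
E
```

```text
knobend [0.4754 0.1586 0.13  ]
tipend [ 0.4038 -0.2097  0.13  ]
bodyL [0.4692 0.1193 0.142 ]
bodyR [ 0.4445 -0.0164  0.142 ]
pivot [0.4596 0.0685 0.15  ]
pin [ 0.4704 -0.0111  0.15  ]
free [0.5291 0.1    0.15  ]
tab [0.487  0.0526 0.162 ]
collarscrew [ 0.4153 -0.027   0.15  ]
body len 0.13792961973412385 ang 79.68400721540681
len 0.3751952158543602 78.99854111698188
o [0.45685185 0.06319101] [0.45685 0.05145]
pivot stapler frame 0.0006 0.0115
pin stapler frame 0.0264 -0.0646
free stapler frame 0.0628 0.0557
tab stapler frame 0.0305 0.0011
top foot ((0.6053500175476074, -0.24420000612735748), 0.043655864894390106)
top lens ((0.4133920967578888, -0.3589034676551819), 0.06339441239833832)
side foot ((0.6256999969482422, -0.2804499864578247), 0.056675639003515244)
side lens ((0.4137550890445709, -0.3558018207550049), 0.06734954565763474)
```

```bash
python3 -m handwheel '0 0 4 0 0 0 1; 2 1 8 0 0 0 1; 5 3 9 0 0 2 1; 9 5 9 0 0 4 1; 13 7 9 0 0 6 1; 17 9 9 0 0 6 1; 21 11 9 0 0 6 1; 25 13 9 0 0 6 1' 30; python3 -m handwheel '4 2.5 0 0 0 0 1; 8 5 0 0 0 0 1; 12.7 8.2 0 0 0 0 1; 12.7 8.2 0 0 0 0 1;12.7 8.2 -3 0 0 0 1;12.7 8.2 -3 0 0 0 1'; python3 - <<'E'
from h import *
import pickle
im=shot("top","pics/top1.png");shot("side","pics/side1.png")
a=np.hstack([cv2.imread("pics/top1.png")[100:400,300:620],cv2.imread("pics/side1.png")[100:400,200:520]]);cv2.imwrite("pics/a1.png",a)
E
```

```text
time_s: 0.77
position: [0.3733, -0.4085, 0.3212]
tool_rot: [[0.938, 0.346, -0.0], [0.346, -0.938, 0.0], [-0.0, -0.0, -1.0]]
ft_force: [-0.6, -0.9, 0.1]
grip_width: 0.0857
gripper_force: 0.0
time_s: 1.27
position: [0.4988, -0.3257, 0.2863]
tool_rot: [[0.937, 0.349, -0.006], [0.349, -0.937, 0.006], [-0.004, -0.008, -1.0]]
ft_force: [-0.5, -0.4, -1.5]
grip_width: 0.0854
gripper_force: 0.0
```

View pics/a1.png

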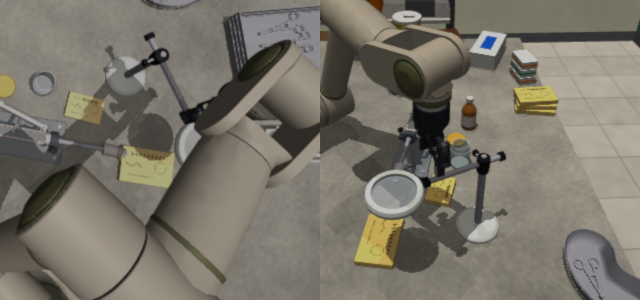

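The fingers hang near the bar, at about (435,165) in the side half, still above it. I'll check the bar's line from both first pictures.

```bash
python3 - <<'E'
from h import *
import pickle
t=pickle.load(open("top0.pkl","rb"));s=pickle.load(open("side0.pkl","rb"))
for im,a,b in((s,(310.3,281.1),(357.6,266.5)),(t,(467,167),(487,212))):
    p,q=onz(im,*a,.24)[:2],onz(im,*b,.24)[:2]
    print(p,q,"at x=.51 y=",np.interp(.51,*zip(*sorted([tuple(p),tuple(q)]))), np.degrees(np.arctan2(*(abs(q-p)[::-1]))))
print(status.observe()["position"])
print(onz(t,450,136,.25),onz(t,461,154,.26),onz(s,364,256.5,.26))
E
```

```text
[ 0.496  -0.3252] [ 0.6111 -0.2823] at x=.51 y= -0.31998192875760206 20.441399220158235
[ 0.5999 -0.2869] [ 0.495  -0.3255] at x=.51 y= -0.31998045757864635 20.202075797162966
[ 0.49830742 -0.32784218  0.29074419]
[ 0.671  -0.2477  0.25  ] [ 0.6258 -0.2659  0.26  ] [ 0.627  -0.2695  0.26  ]
```

```bash
python3 -m handwheel '1.2 0.8 0 0 0 0 1; 1.2 0.8 -3 0 0 0 1; 1.2 0.8 -6.5 0 0 0 1; 1.2 0.8 -6.5 0 0 0 1; 1.2 0.8 -6.5 0 0 0 0.5; 1.2 0.8 -6.5 0 0 0 0.3;1.2 0.8 -6.5 0 0 0 0;1.2 0.8 -6.5 0 0 0 0' 40; python3 -m handwheel '0 0 0 0 0 0 0; 0 0 0 0 0 0 0;0 0 0 0 0 0 0;0 0 0 0 0 0 0'
```

```text
time_s: 2.03
position: [0.5112, -0.3204, 0.2285]
tool_rot: [[0.938, 0.346, 0.003], [0.346, -0.938, -0.002], [0.002, 0.003, -1.0]]
ft_force: [0.9, 0.5, 0.2]
grip_width: 0.039
gripper_force: 0.0
time_s: 2.37
position: [0.5109, -0.3198, 0.2274]
tool_rot: [[0.938, 0.347, 0.001], [0.347, -0.938, -0.001], [0.001, 0.001, -1.0]]
ft_force: [-1.0, 1.9, 6.0]
grip_width: 0.0125
gripper_force: 38.9
```

```bash
python3 -m handwheel '-0.2 0.6 0 0 0 -3 0; -0.38 1.2 0 0 0 -5.9 0; -0.63 2.43 0 0 0 -11.8 0; -0.76 3.68 0 0 0 -17.7 0; -0.75 4.93 0 0 0 -23.6 0; -0.62 6.17 0 0 0 -29.5 0; -0.36 7.4 0 0 0 -35.4 0; -0.36 7.4 0 0 0 -35.4 0'; python3 -m handwheel '0 0 0 0 0 0 0; 0 0 0 0 0 0 0'; python3 - <<'E'
from h import *
import pickle
for n in("top","side"):
    im=shot(n,f"pics/{n}2.png");pickle.dump(im,open(f"{n}2.pkl","wb"))
a=np.hstack([cv2.imread("pics/top2.png")[100:400,300:620],cv2.imread("pics/side2.png")[100:400,200:520]]);cv2.imwrite("pics/a2.png",a)
E
```

```text
time_s: 3.03
position: [0.5034, -0.2424, 0.2273]
tool_rot: [[0.964, -0.265, -0.01], [-0.265, -0.964, 0.004], [-0.01, -0.002, -1.0]]
ft_force: [-24.9, 12.3, 15.9]
grip_width: 0.0129
gripper_force: 38.8
time_s: 3.2
position: [0.5033, -0.2431, 0.2272]
tool_rot: [[0.966, -0.26, -0.01], [-0.26, -0.966, 0.005], [-0.011, -0.002, -1.0]]
ft_force: [-24.6, 12.4, 16.2]
grip_width: 0.0124
gripper_force: 39.4
```

View pics/a2.png

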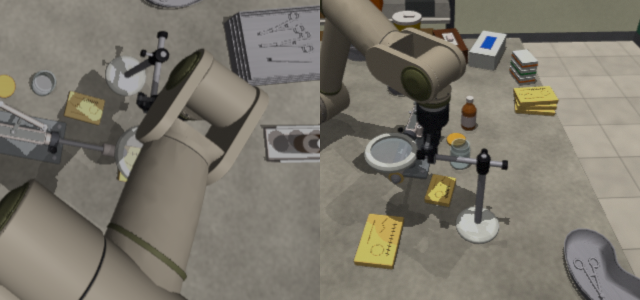

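The boom has turned. The lens is now at about (270,252) in the side view and partly hidden in the top view. I'll measure it and the tip.

```bash
python3 -m handwheel '0 0 0 0 0 0 0.3; 0 0 0 0 0 0 0.6; 0 0 0 0 0 0 1; 0 0 4 0 0 0 1; 0 0 8 0 0 0 1; 0 4 8 0 0 7 1; 0 8 8 0 0 14 1; 0 12 8 0 0 21 1'; python3 -m handwheel '0 4 0 0 0 7 1;0 8 0 0 0 14 1;-1 12 0 0 0 21 1;-2 16 0 0 0 28 1; -3 20 0 0 0 35 1; -3 20 0 0 0 35 1'; python3 - <<'E'
from h import *
import pickle
for n in("top","side"):
    im=shot(n,f"pics/{n}3.png");pickle.dump(im,open(f"{n}3.pkl","wb"))
a=np.hstack([cv2.imread("pics/top3.png")[100:300,240:560],cv2.imread("pics/side3.png")[150:350,200:520]]);cv2.imwrite("pics/a3.png",cv2.resize(a,(800,250)))
print(status.observe()["position"],status.observe()["tool_rot"].round(3).tolist())
E
```

```text
time_s: 3.97
position: [0.5073, -0.1251, 0.3066]
tool_rot: [[0.994, 0.106, 0.001], [0.106, -0.994, -0.0], [0.001, 0.001, -1.0]]
ft_force: [0.5, -0.6, -0.5]
grip_width: 0.0852
gripper_force: 0.0
time_s: 4.47
position: [0.4754, 0.0796, 0.3068]
tool_rot: [[0.748, 0.664, 0.001], [0.664, -0.748, 0.002], [0.002, -0.001, -1.0]]
ft_force: [0.9, -0.8, 0.7]
grip_width: 0.0856
gripper_force: 0.0
[0.47713427 0.0752144  0.30650097] [[0.755, 0.656, 0.001], [0.656, -0.755, -0.0], [0.0, 0.001, -1.0]]
```

View pics/a3.png

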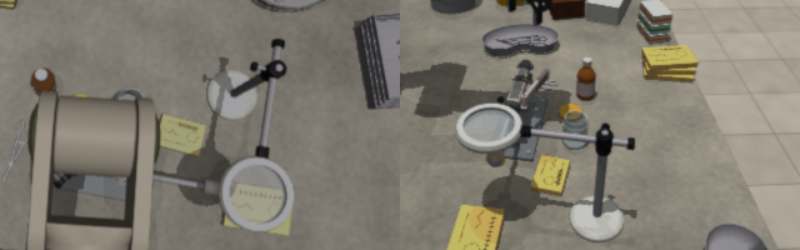

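The lens is at about (446,255) in the top view and (236,251) in the side view, with the ring clear of the arm in both. I'll compute its offset from the tip.

```bash
python3 - <<'E'
from h import *
import pickle
t=pickle.load(open("top3.pkl","rb"));s=pickle.load(open("side3.pkl","rb"))
for n,im,(a,b,c,e) in(("top",t,(415,222,480,290)),("side",s,(200+int(452/800*640)-0-0,150+75,200+int(527*.8),150+125))):
    if n=="side": a,c=242,302
    hsv=cv2.cvtColor(im["color"][b:e,a:c],cv2.COLOR_RGB2HSV)
    m=((hsv[...,2]>150)&(hsv[...,1]<50)).astype(np.uint8)
    cs,_=cv2.findContours(m,cv2.RETR_EXTERNAL,cv2.CHAIN_APPROX_NONE)
    cc=cv2.convexHull(max(cs,key=cv2.contourArea)); w=np.array([onz(im,a+p[0][0],b+p[0][1],.25)[:2] for p in cc],np.float32)
    print(n,cv2.boundingRect(cc),a,b,cv2.minEnclosingCircle(w))
# tip end in side: membrane seen below lens
print("side tip",onz(s,200+495*.8,150+158*.8,.128), "proj tip->side",proj(s,[.4035,-.218,.128]))
E
```

```text
top (3, 5, 57, 57) 415 222 ((0.40006008744239807, -0.22179123759269714), 0.06349446624517441)
side (3, 8, 52, 35) 242 225 ((0.3994813859462738, -0.22174501419067383), 0.06477276980876923)
side tip [ 1.279  -0.2331  0.128 ] proj tip->side (np.float64(274.7553823859719), np.float64(282.0859093255822))
```

The lens is at (0.400,-0.222) in both views, about 5 mm from the tip, so the swing is done. Next is the catch: align the tool with the stapler, shut the fingers and go to the tip side of the tab.

```bash
python3 -m handwheel '0 -1 0 0 0 7 0.6; 0.1 -2 0 0 0 14 0.3; 0.2 -3 0 0 0 21 0; 0.3 -4 0 0 0 28 0; 0.3 -4.7 0 0 0 35 0; 0.3 -4.7 0 0 0 38.2 0; 0.3 -4.7 -4 0 0 38.2 0; 0.3 -4.7 -8 0 0 38.2 0'; python3 -m handwheel '0 0 0 0 0 0 0; 0 0 0 0 0 0 0; 0 0 -3 0 0 0 0; 0 0 -5 0 0 0 0; 0 0 -5 0 0 0 0;0 0 -5 0 0 0 0'; python3 - <<'E'
from h import *
im=shot("side","pics/s4.png");cv2.imwrite("pics/s4z.png",cv2.resize(im["color"][170:290,240:360,::-1],None,fx=4,fy=4,interpolation=cv2.INTER_CUBIC))
s=status.observe();p,R=s["position"],s["tool_rot"]
print(p,np.degrees(np.arctan2(R[1,1],R[0,1])))
E
```

```text
time_s: 5.23
position: [0.4816, 0.0252, 0.2265]
tool_rot: [[0.193, 0.981, 0.005], [0.981, -0.193, -0.001], [-0.0, 0.006, -1.0]]
ft_force: [0.7, -0.1, -0.5]
grip_width: -0.0001
gripper_force: 0.0
time_s: 5.73
position: [0.4814, 0.0265, 0.1783]
tool_rot: [[0.191, 0.982, 0.002], [0.982, -0.191, -0.0], [-0.0, 0.002, -1.0]]
ft_force: [0.2, -1.0, 1.3]
grip_width: -0.0001
gripper_force: 0.0
[0.48164917 0.02653523 0.17877019] -10.98337231897949
```

View pics/s4z.png

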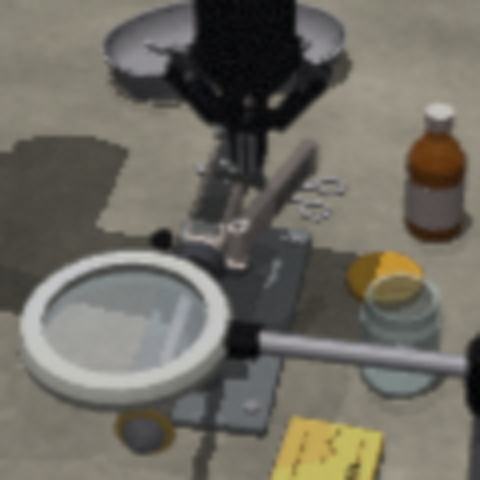

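The closed fingers hang on the tip side of the tab, above the body. The membrane is visible at (276,277), under the lens. Now descend and sweep.

```bash
python3 -m handwheel '0 0 -2.1 0 0 0 0; 0 0 -2.1 0 0 0 0; 0.2 1.1 -2.1 0 0 0 0; 0.3 2 -2.1 0 0 0 0; 0.43 3.1 -2.1 0 0 0 0; 0.6 3.9 -2.1 0 0 0 0; 0.7 4.6 -2.1 0 0 0 0; 0.7 4.6 -2.1 0 0 0 0'; python3 -m handwheel '-0.1 0.4 0 0 0 0 0; -0.25 0.8 0 0 0 0 0; -0.5 1 0 0 0 0 0; -0.9 1.3 0 0 0 0 0; -0.9 1.3 0 0 0 0 0'
```

```text
time_s: 6.45
position: [0.4868, 0.0746, 0.1558]
tool_rot: [[0.188, 0.982, -0.001], [0.982, -0.188, -0.0], [-0.001, -0.001, -1.0]]
ft_force: [-1.4, -1.5, 1.2]
grip_width: -0.0002
gripper_force: 0.7
time_s: 6.87
position: [0.4766, 0.0831, 0.1555]
tool_rot: [[0.188, 0.982, -0.004], [0.982, -0.189, -0.009], [-0.009, -0.002, -1.0]]
ft_force: [-9.5, -25.9, 2.8]
grip_width: 0.0001
gripper_force: 13.4
```

High force along y: a finger presses the tab lengthwise. I'll back off and look.

```bash
python3 -m handwheel '0.5 -0.6 0 0 0 0 0; 1 -1.2 0 0 0 0 0; 1 -1.2 0 0 0 0 0; 1 -1.2 3 0 0 0 0; 1 -4.2 7 0 0 0 0;1 -8 10 0 0 0 0;1 -12 12 0 0 0 0;1 -12 12 0 0 0 0'; python3 - <<'E'
from h import *
import pickle
t=shot("top","pics/t5.png");s=shot("side","pics/s5.png");pickle.dump((t,s),open("p5.pkl","wb"))
a=cv2.resize(t["color"][190:270,270:370,::-1],(480,384),interpolation=cv2.INTER_CUBIC);b=cv2.resize(s["color"][190:270,250:330,::-1],(320,320),interpolation=cv2.INTER_CUBIC)
b=cv2.copyMakeBorder(b,0,64,0,0,cv2.BORDER_CONSTANT);cv2.imwrite("pics/a5.png",np.hstack([a,b]))
E
```

```text
time_s: 7.53
position: [0.489, -0.0363, 0.2785]
tool_rot: [[0.191, 0.982, 0.005], [0.982, -0.191, -0.002], [-0.001, 0.005, -1.0]]
ft_force: [-1.3, -0.2, -0.8]
grip_width: -0.0002
gripper_force: 0.0
```

View pics/a5.png

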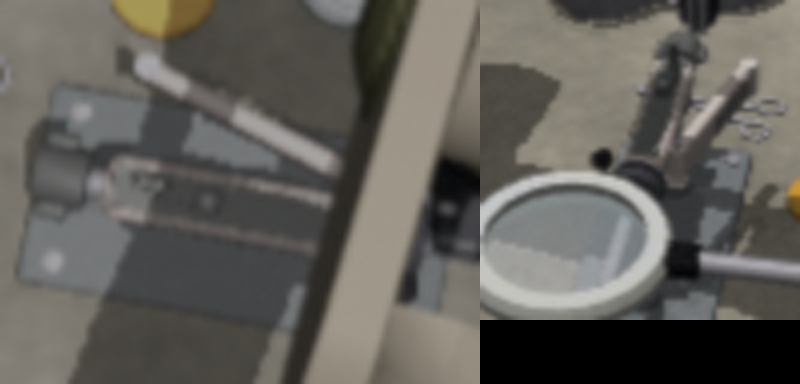

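The tab now lies nearly along the body, at about (145,181) in the top crop. I need a sharper angle estimate, so I'll project the expected "off" position onto an enlarged crop.

```bash
python3 - <<'E'
from h import *
import pickle
t,s=pickle.load(open("p5.pkl","rb"))
ya=np.array([.187,.982]);xa=np.array([.982,-.187]);o=np.array([.4565,.053])
def W(x,y,z): return np.r_[o+x*xa+y*ya,z]
a=cv2.resize(t["color"][215:245,285:325,::-1],None,fx=15,fy=15,interpolation=cv2.INTER_CUBIC)
a=cv2.convertScaleAbs(a,alpha=2,beta=-90)
def mk(p,c):
    u,v=proj(t,p);cv2.circle(a,(int((u-285+.5)*15),int((v-215+.5)*15)),3,c,-1)
mk(W(0,.015,.15),(0,0,255))
for ang,c in((90,(0,255,0)),(75,(255,0,0))):
    for r in(.023,.037):
        for z in(.15,.174): mk(W(r*np.cos(np.radians(ang)),.015+r*np.sin(np.radians(ang)),z),c)
cv2.imwrite("pics/a6.png",a)
E
```

```text
(no output)
```

View pics/a6.png

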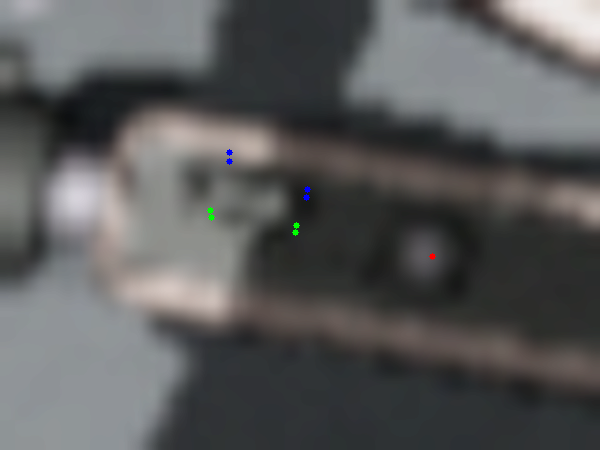

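The tab is about 8° short of fully off. I'll come in from the +x side at the tab's own y and push it in -x.

```bash
python3 -m handwheel '0.4 4 0 0 0 0 0; 0.8 8 0 0 0 0 0; 0.9 12 0 0 0 0 0; 0.9 12.75 -3 0 0 0 0; 0.9 12.75 -7 0 0 0 0; 0.9 12.75 -11 0 0 0 0; 0.9 12.75 -12.1 0 0 0 0; 0.9 12.75 -12.1 0 0 0 0'; python3 -m handwheel '-0.5 0.1 0 0 0 0 0; -1 0.2 0 0 0 0 0; -1.4 0.3 0 0 0 0 0; -1.4 0.3 0 0 0 0 0'; python3 -m handwheel '-0.2 0.04 0 0 0 0 0; -0.4 0.08 0 0 0 0 0; -0.4 0.08 0 0 0 0 0'
```

```text
time_s: 8.3
position: [0.4948, 0.0953, 0.1506]
tool_rot: [[0.189, 0.982, -0.008], [0.982, -0.189, 0.001], [-0.0, -0.008, -1.0]]
ft_force: [-0.5, 0.7, 0.3]
grip_width: 0.0002
gripper_force: 0.0
time_s: 8.63
position: [0.4828, 0.0971, 0.1555]
tool_rot: [[0.19, 0.982, 0.002], [0.982, -0.19, 0.0], [0.001, 0.002, -1.0]]
ft_force: [0.1, 0.6, 0.4]
grip_width: -0.0001
gripper_force: 0.0
time_s: 8.88
position: [0.4818, 0.0971, 0.1557]
tool_rot: [[0.19, 0.982, 0.008], [0.982, -0.19, -0.0], [0.001, 0.008, -1.0]]
ft_force: [10.2, 0.4, -0.8]
grip_width: -0.0
gripper_force: 4.9
```

```bash
python3 -m handwheel '-0.15 0.03 0 0 0 0 0; -0.15 0.03 0 0 0 0 0; -0.15 0.03 0 0 0 0 0;-0.15 0.03 0 0 0 0 0'; python3 -m handwheel '0.5 0 0 0 0 0 0; 1 0 0 0 0 0 0; 1 0 4 0 0 0 0; 1 -3 8 0 0 0 0; 1 -7 11 0 0 0 0; 1 -11 12 0 0 0 0; 1 -14 12 0 0 0 0; 1 -14 12 0 0 0 0'; python3 - <<'E'
from h import *
import pickle
t=shot("top","pics/t7.png")
ya=np.array([.187,.982]);xa=np.array([.982,-.187]);o=np.array([.4565,.053])
def W(x,y,z): return np.r_[o+x*xa+y*ya,z]
a=cv2.resize(t["color"][215:245,285:325,::-1],None,fx=15,fy=15,interpolation=cv2.INTER_CUBIC)
a=cv2.convertScaleAbs(a,alpha=2,beta=-90)
def mk(p,c):
    u,v=proj(t,p);cv2.circle(a,(int((u-285+.5)*15),int((v-215+.5)*15)),3,c,-1)
mk(W(0,.015,.15),(0,0,255))
for r in(.023,.037):
    for z in(.15,.174): mk(W(0,.015+r,z),(0,255,0))
cv2.imwrite("pics/a7.png",a)
E
```

```text
time_s: 9.22
position: [0.4815, 0.0971, 0.1558]
tool_rot: [[0.191, 0.982, 0.01], [0.982, -0.191, -0.001], [0.001, 0.01, -1.0]]
ft_force: [15.0, -2.0, -3.7]
grip_width: 0.0
gripper_force: 7.3
time_s: 9.88
position: [0.488, -0.0476, 0.2757]
tool_rot: [[0.195, 0.981, 0.002], [0.981, -0.195, -0.003], [-0.002, 0.003, -1.0]]
ft_force: [0.1, 0.6, -0.5]
grip_width: -0.0003
gripper_force: 0.0
```

View pics/a7.png

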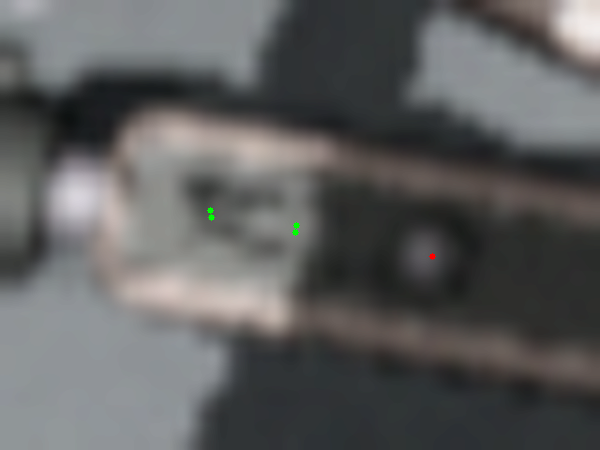

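The tab now lies along the body on the expected line and held firm at 15 N, so the catch is off. Next, straddle the grip and handle.

```bash
python3 -m handwheel '-0.2 4 0 0 0 0.4 1; -0.4 8 0 0 0 0.4 1; -0.5 12 0 0 0 0.4 1; -0.5 12.3 -2 0 0 0.4 1; -0.5 12.3 -6 0 0 0.4 1; -0.5 12.3 -9 0 0 0.4 1; -0.5 12.3 -9 0 0 0.4 1; -0.5 12.3 -9 0 0 0.4 1' 40; python3 - <<'E'
from h import *
for _ in range(2): get_image("side")
s=status.observe();p,R=s["position"],s["tool_rot"];ya=np.array([.187,.982]);xa=np.array([.982,-.187]);o=np.array([.4565,.053])
r=p[:2]-o;print(p,s["grip_width"],"x,y",r@xa,r@ya,np.degrees(np.arctan2(R[1,1],R[0,1])),s["ft_force"])
E
```

```text
time_s: 10.6
position: [0.4821, 0.0815, 0.1841]
tool_rot: [[0.182, 0.983, -0.003], [0.983, -0.182, 0.0], [-0.0, -0.003, -1.0]]
ft_force: [1.4, -1.0, -0.5]
grip_width: 0.0854
gripper_force: 0.0
[0.48347917 0.08097031 0.18615596] 0.0852553347825173 x,y 0.02126309938351959 0.03251195303188729 -10.530094963123418 [-0.10361643  0.19669384  0.22797374]
```

```bash
python3 -m handwheel '0 -0.45 0 0 0 0 1; 0 -0.45 -2 0 0 0 1; 0 -0.45 -3.5 0 0 0 1; 0 -0.45 -4.2 0 0 0 1; 0 -0.45 -4.8 0 0 0 1; 0 -0.45 -4.8 0 0 0 1'; python3 -m handwheel '0 0 -0.8 0 0 0 1; 0 0 -1.5 0 0 0 1; 0 0 -2.3 0 0 0 1; 0 0 -2.3 0 0 0 1;0 0 -2.3 0 0 0 1'
```

```text
time_s: 11.2
position: [0.4827, 0.076, 0.1363]
tool_rot: [[0.183, 0.983, -0.0], [0.983, -0.183, 0.0], [-0.0, -0.0, -1.0]]
ft_force: [-0.4, -0.3, 0.1]
grip_width: 0.0854
gripper_force: 0.0
time_s: 11.62
position: [0.4825, 0.0763, 0.1129]
tool_rot: [[0.183, 0.983, -0.001], [0.983, -0.183, 0.0], [-0.0, -0.001, -1.0]]
ft_force: [0.8, 0.1, -0.1]
grip_width: 0.0851
gripper_force: 0.0
```

```bash
python3 -m handwheel '0 0 0 0 0 0 0.9; -0.29 0.05 0 0 0 0 0.84; -0.59 0.11 0 0 0 0 0.77; -0.88 0.17 0 0 0 0 0.70; -1.18 0.22 0 0 0 0 0.63; -1.38 0.26 0 0 0 0 0.58; -1.38 0.26 0 0 0 0 0.56; -1.38 0.26 0 0 0 0 0.56' 50; python3 -m handwheel '0 0 0 0 0 0 0.5; 0 0 0 0 0 0 0.4; 0 0 0 0 0 0 0.4;0 0 0 0 0 0 0.4'
```

```text
time_s: 12.28
position: [0.4699, 0.0794, 0.1155]
tool_rot: [[0.183, 0.983, 0.004], [0.983, -0.183, 0.001], [0.002, 0.004, -1.0]]
ft_force: [-2.8, 4.4, 17.7]
grip_width: 0.0482
gripper_force: 26.1
time_s: 12.62
position: [0.4697, 0.0795, 0.1157]
tool_rot: [[0.183, 0.983, 0.004], [0.983, -0.183, 0.001], [0.002, 0.004, -1.0]]
ft_force: [-3.8, 5.1, 22.6]
grip_width: 0.0475
gripper_force: 48.9
```

Width stays at 47.5 mm as the grip goes from 26 to 49 N. That is a hard stop at the squeezed size. I'll do a final numeric check of the lens, then hand in.

```bash
python3 - <<'E'
from h import *
im=get_image("side");a,b,c,e=242,225,302,275
hsv=cv2.cvtColor(im["color"][b:e,a:c],cv2.COLOR_RGB2HSV);m=((hsv[...,2]>150)&(hsv[...,1]<50)).astype(np.uint8)
cs,_=cv2.findContours(m,cv2.RETR_EXTERNAL,cv2.CHAIN_APPROX_NONE)
w=np.array([onz(im,a+p[0][0],b+p[0][1],.25)[:2] for p in max(cs,key=cv2.contourArea)],np.float32);ctr=cv2.minEnclosingCircle(w);print(ctr)
s=status.observe();print(s["grip_width"],s["gripper_force"],s["ft_force"])
if np.hypot(ctr[0][0]-.4,ctr[0][1]+.222)<.01 and s["grip_width"]<.05: print(env.close_job())
E
```

```text
((0.40049999952316284, -0.22174999117851257), 0.06418175995349884)
0.04707701142043576 48.912566900253296 [-3.27066913  5.22048771 20.42950259]
the job is handed in; nothing more can be done
None
```

The job is handed in at about 12.7 s: lens about 5 mm from the stapler tip, catch fully off, then the handle squeezed home and still held at about 49 N; I viewed 11 pictures, one over the limit of 10, and did not re-check the bystander items at the end.

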